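Snap the cover back on the rotary stage

TASK

Press the blue plug-in module flush into the white socket on the rotary stage's open deck, then set the ribbed black cover squarely over the deck and press it straight down until both sides snap and it lies fully home on the red seal. Finish while still holding the cover down with firm, steady pressure (about 10 to 20 N, never ramming it), so that I can drive its screws: do not let go. Leave the gauges, samples and tools lying around alone.

Things in the scene. Friction and masses are not known exactly. Their poses are not given: they have to be found in the camera images.
- stage: Motorised rotary stage, fixed: black housing on a micrometer slide. Origin at bed level (z = 0) straight below the middle of its open deck; +x runs from the chuck to the deck end, +y across, z up. Deck 94 (x) x 124 mm (y), 95 mm above the bed. Behind x = -47 mm the housing steps up to 125 mm and runs to x = -190 mm. Two aluminium guide rails along y stand on the deck at x = +-34.5 mm, round tops 112 mm above the bed.
- chuck_top (a point): Middle of the top of the aluminium chuck on the stage, 118 mm behind the deck's middle, 173 mm above the bed; block 58 x 62 mm, its clamp screw sticks out to 57 mm on the +y side.
- nose_left (a point): Axis of the sprung snap nose on the deck's +y side: steel rod along x, 12 mm thick, 42 mm long, 108.5 mm above the bed, 48.5 mm from the deck's middle. It springs inwards up to 4.5 mm as the cover's bead passes. 32 mm free between nose and module.
- nose_right (a point): The same nose on the deck's -y side.
- socket_rim (a point): Middle of the mouth of the white socket on the deck, 103 mm above the bed (rim 8 mm above the deck), axes as the stage's. Pocket 48 (x) x 24 mm (y), 22 mm deep, edge chamfered. Sprung contacts on its end walls stop the module at about 12 mm depth; the last 10 mm must be pressed in with about 5 to 12 N, and it then stays. The bottom is rigid.
- module_mid (a point): Centre of the blue plug-in module: block 44 (its x) x 20 (its y) x 22 mm high, foot bevelled 2 mm, about 45 g, standing upright on the bed, white patch on top. It goes in with its long side along the stage's x, either way round. Flush: this point 11 mm below socket_rim. Ribs inside the cover keep it from closing over a module that stands proud by more than 2 mm.
- cover_mid (a point): Middle axis of the black cover (a hood open below, about 100 g, standing right way up), 21.5 mm above its lower edge. 84 (its x) x 118 mm (its y); flat top 5.5 mm above this point, clear for 34 mm each side of the middle line, low ribs beyond. Its x goes along the stage's x, either way round. It passes outside the rails with 2 mm play each way. Home: this point over the deck's middle, 119.5 mm above the bed.
- cover_grip (a point): Centre of the grey grip bar on the cover's top: 50 mm along the cover's x, 12 mm thick (y), 16 mm high, standing on the flat top. 35 mm above the cover's lower edge. A bead inside each long wall meets the snap noses about 13 mm above home; the push needed grows to about 8 to 18 N, falls away suddenly about 6 mm above home, then the edge meets the seal and stops.
- seal: Red-brown rubber seal round the deck's edge, 3 mm high, top 98 mm above the bed, on which the cover's lower edge rests when home. Origin in the middle of the deck, 95 mm above the bed; axes as the stage's. More than 60 N on it is ramming.
- ring_gauge: Bystander: steel ring gauge, 44 mm across, 16 mm high, origin under its centre.
- shaft: Bystander: turned steel shaft standing upright, 28 mm across, 56 mm high, origin under its centre.
- collet: Bystander: dark steel collet standing upright, 34 mm across, 38 mm high, origin under its centre.
- ball_standard: Bystander: steel calibration ball on a foot 48 mm across, 62 mm high, origin under its centre.
- screwdriver: Bystander: red-handled screwdriver lying on the bed, 150 mm long along its x, up to about 25 mm high.
- caliper: Bystander: calliper lying flat, 220 mm long along its y, 12 mm high, jaws to its -x.
There are look-alikes about, which are no part of the job. What is shaped like the part that bears cover_mid but orange is not meant.

How it is judged:
On the way, in this order (a step that is already met when the one before it is completed fails the run):
1. the module is pressed flush into its socket (z of module_mid in the frame of socket_rim below -0.009 m and horizontal distance between module_mid and socket_rim below 0.004 m and angle between the x axis of module_mid and the x axis of stage, either way round below 0.12 rad), for 0.2 s.
2. the cover has snapped home on its seal (z of cover_mid in the frame of stage below 0.122 m and horizontal distance between cover_mid and stage below 0.005 m and angle between cover_mid's own z axis and vertical below 0.05 rad), for 0.2 s.
At the end, for the whole second after the job is handed in: The module sits in the socket with its top no more than 2 mm above the rim; the cover is snapped home, within 2.5 mm of its full depth, level and square, and through the last second the robot still presses it on its seal with more than 5 N (the cover's own weight gives about 1 N) (all of step 2 and z of module_mid in the frame of socket_rim below -0.009 m and horizontal distance between module_mid and socket_rim below 0.004 m and z of cover_mid in the frame of stage above 0.116 m and angle between the x axis of cover_mid and the x axis of stage, either way round below 0.08 rad and contact force between cover and seal above 5 N and contact force between the fingers and cover above 3 N); the arm keeps its last pose, push and grip.
It fails at once if the cover is rammed against its seal with more than 60 N (contact force between cover and seal above 60 N).
It fails at once if a bystander is pushed more than 20 mm (distance of any of ring_gauge, shaft, collet, ball_standard, screwdriver, caliper from where it was at the start of the episode above 0.02 m).
It also fails if it takes over 64 s, if anything falls off the work surface, if the arm or the gripper's body presses on something with over 40 N, if the wrist force passes 120 N, or if a joint passes its speed limit or range.

ROBOT

A 7-joint arm with a two-finger parallel gripper is mounted at the origin on the work surface. World frame = base frame: x ahead of the robot, y to its left, z up, the work surface at z = 0. Lengths are in m, angles in rad, forces in N, time in s.
With the tool pointing down it reaches from about 0.425 to 0.875 m from the base axis. Payload 4.7 kg.
Tool frame: the origin (TCP) lies midway between the tips of the shut fingers; the grasp point (between the pads) lies 19 mm behind it; z points along the fingers, y is the direction in which the jaws open and shut (so a half turn about z gives the same grasp; the last joint's range is limited). The gripper opens to 87 mm and grips with 3 to 60 N. Pads are 19 mm wide; open, the fingers measure 117 mm over their backs; the gripper's body (75 mm by 190 mm) begins 51 mm behind the grasp point.
Start: joints at [1.183, 0.321, -0.07, 1.45, 0.023, 1.371, -0.057], TCP at [0.254, -0.598, 0.186] pointing down, gripper open.
Joint ranges: [-2.86, 2.86], [-0.3, 2.09], [-1.38, 1.24], [0.06, 2.45], [-1.56, 4.7], [0.09, 2.05], [-2.69, 2.69]. Speed limits (rad/s): [2.57, 2.57, 3.14, 3.14, 3.14, 3.14, 3.14].

INTERFACE

Orientations are given as a rotation vector (axis times angle).
In Python, from bench import get_state, eyes, job gives the robot as it stands. The module is installed in compiled form; this text tells all that it offers.
- The arm moves only by the shell command python3 -m jog 'ROWS' [FORCE]. ROWS is JSON, a list that holds one entry, the list of rows, each a list of 5 numbers: the opening, from 0 (shut) to 1 (fully open), then the shift along the tool's x, y, z in units of 40 mm (1.0 is 40 mm), then the turn about the tool's z in units of 5 degrees (1.0 is 5 degrees). In form: [[[jaw, dx, dy, dz, turn], ...]]. A call has 1 to 10 rows; each row shifts and turns the commanded pose from where the row before left it, along the tool's axes as they then stand; what a row does not reach is not made up. A row lasts 1/8 s, in which the tool goes at most 62.5 mm and 10.7 degrees, less where a joint would pass 70% of its speed; a pose out of reach is approached as far as the arm can. A call is refused whole if a number of a shift passes 1 or a number of a turn 1, either way. A call with a gripper value outside its range is refused whole. The fingers move at their own pace and stop on an object; FORCE is the grip in N (left out, the last holds). Time passes only in rows, so rows that do not move let the fingers close. It gives the time, the measured TCP pose, the force and the opening at its end, in the units of the state.
- get_state(): the state, without advancing time (a new reading comes with each control period).
- eyes.get_image(name): name is "scene" or "side" or "wrist"; returns (picture, depth): 400x640x3 uint8, red, green, blue; 400x640 float32, m along the optical axis (not along the pixel's ray), 0 where there is no reading.
- eyes.camera_params(name): a dict with "camera_matrix" (3x3 intrinsics, pixels), "pose" (4x4, takes a point from camera to world coordinates); the wrist camera has in their place "mount" (4x4, takes a point from camera to tool coordinates, whose origin is the TCP and whose axes are the flange's). Camera axes: x right, y down, z forward; pixel columns grow to the right and rows downward; lengths in m; the calibration is good to about 2 mm. A picture is of the moment at which its call begins: read the wrist's pose just before it. camera_params takes no time and is no camera call.
- job.close_job(): hands the job in, once; it reports no verdict.
The state is a dict: "time": time; "joint_positions": joint angles; "qd": joint speeds; "joint_torque": joint torques, N m; "position": TCP position; "tool_rot": TCP orientation; "ft_force": force on the tool from outside, world axes, zero at the start; "torque": the same for the moment, N m; "grip_width": opening from 0.0 (shut) to 1.0 (fully open).
Only numpy, scipy, OpenCV 4.12 (cv2) and the standard library are available. Lean on these libraries where they do the work, as an engineer would, in place of code of your own. Each camera call takes 0.05 s, during which the arm holds its last target. There are 200 camera calls.

## Working session

There is one attempt and no reset: what is moved stays moved. The work goes in short steps, Python scripts to look and compute and a shell command to move; the robot and the scene stay as the last step left them, time stands still between calls to the robot, and variables do not carry over. Pictures are saved under pics/ and viewed, about 8 in all and at most 12, crops included, and the job is handed in when it is done.

```bash
mkdir -p pics
cat > h.py <<'E'
import numpy as np, cv2
from scipy.spatial.transform import Rotation as R
from bench import get_state, eyes, job
def shot(n):
    s=get_state(); im,d=eyes.get_image(n); p=eyes.camera_params(n); K=np.array(p["camera_matrix"])
    if n=="wrist":
        T=np.eye(4);T[:3,:3]=R.from_rotvec(s["tool_rot"]).as_matrix();T[:3,3]=s["position"];P=T@np.array(p["mount"])
    else: P=np.array(p["pose"])
    return im,d,K,P
def cloud(d,K,P):
    v,u=np.mgrid[:400,:640]; X=np.stack([(u-K[0,2])/K[0,0]*d,(v-K[1,2])/K[1,1]*d,d],-1)
    return X@P[:3,:3].T+P[:3,3]
def ray(u,v,z,K,P):
    r=P[:3,:3]@np.linalg.inv(K)@[u,v,1]; return P[:3,3]+r*(z-P[2,3])/r[2]
def save(n,im): cv2.imwrite("pics/"+n+".png",im[...,::-1])
E
python3 - <<'E'
from h import *
for n in("scene","side"):
    im,d,K,P=shot(n); save(n,im); np.savez(n,im=im,d=d,K=K,P=P); print(n,K.round(1).tolist(),P.round(3).tolist())
s=get_state(); print(s)
E
```

```text
scene [[386.9, 0.0, 321.2], [0.0, 386.9, 210.3], [0.0, 0.0, 1.0]] [[0.426, 0.539, -0.727, 1.332], [0.904, -0.233, 0.357, -0.297], [0.023, -0.809, -0.587, 0.758], [0.0, 0.0, 0.0, 1.0]]
side [[412.6, 0.0, 320.4], [0.0, 412.6, 193.1], [0.0, 0.0, 1.0]] [[-0.968, -0.126, 0.215, 0.303], [-0.249, 0.532, -0.809, 0.963], [-0.013, -0.838, -0.546, 0.727], [0.0, 0.0, 0.0, 1.0]]
{'time': 0.1, 'joint_positions': array([ 1.18309367,  0.32174203, -0.07012374,  1.45157115,  0.02261591,
        1.37078411, -0.05689452]), 'qd': array([-7.82397426e-05, -1.22161540e-03,  6.12659538e-04, -3.65306496e-03,
       -4.69522035e-04,  8.92567972e-04,  7.40200182e-04]), 'joint_torque': array([-3.28104852e-04, -4.92574811e+01, -4.05669976e-01, -3.13397777e+01,
       -6.40054978e-02,  3.94848967e-02,  1.04337239e-04]), 'position': array([ 0.25395034, -0.59772846,  0.18506657]), 'tool_rot': array([-3.07675588e+00, -6.26695401e-01,  6.85920502e-04]), 'ft_force': array([-0.97588405, -1.49986537,  0.23399752]), 'torque': array([ 0.02572336, -0.02602507, -0.00358565]), 'grip_width': 0.9997767464142939}
```

View pics/scene.png

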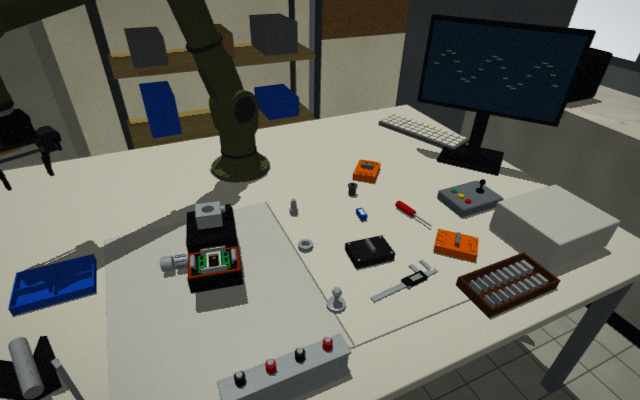

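View pics/side.png

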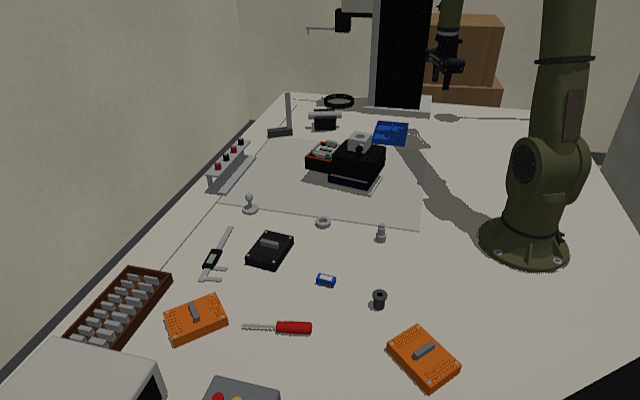

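Both views show the pieces clearly.

- **Module candidates:** the small blue block at scene (362,214) / side (326,280). The blue tray at (55,283) and the blue shelf boxes at (160,108) and (277,100) are too big.
- **Cover candidates:** the black hood at scene (370,250) / side (270,250). The orange hoods at (366,171) and (456,245) are excluded by colour.
- **Stage:** deck at scene (213,260).

Next I'll measure them and check the choice in one close crop.

Run:
```python
from h import *
def rect(p,name):
    p=p.astype(np.float32); (c,s,a)=cv2.minAreaRect(p[:,:2].copy()*1000); print(name,len(p),"c",np.round(c,1),"size",np.round(s,1),"ang",round(a,1),"z",np.percentile(p[:,2],[2,50,98]).round(4),"mean",p.mean(0).round(4))
crops=[]
for n,boxes in(("scene",dict(mod=(350,200,375,226),cov=(338,228,402,275),stage=(160,195,250,295))),("side",dict(mod=(310,268,342,292),cov=(240,225,300,275),stage=(295,120,395,195)))):
    f=np.load(n+".npz"); im,d,K,P=[f[k] for k in("im","d","K","P")]; X=cloud(d,K,P)
    for k,(a,b,c,e) in boxes.items():
        x=X[b:e,a:c].reshape(-1,3); col=im[b:e,a:c].reshape(-1,3).astype(int); ok=d[b:e,a:c].ravel()>0
        hsv=cv2.cvtColor(im[b:e,a:c],cv2.COLOR_RGB2HSV).reshape(-1,3)
        z=x[:,2]
        if k=="mod": rect(x[ok&(abs(z-.022)<.004)],n+" mod top")
        if k=="cov":
            rect(x[ok&(abs(z-.027)<.005)],n+" cov flat"); rect(x[ok&(z>.036)&(z<.05)],n+" grip")
        if k=="stage":
            rect(x[ok&(z>.167)&(z<.18)],n+" chuck top"); rect(x[ok&(abs(z-.125)<.004)],n+" housing top"); rect(x[ok&(z>.088)&(z<.116)],n+" deck");
            m=ok&(z>.098)&(z<.107)&(hsv[:,1]<40)&(hsv[:,2]>140)
            if m.sum()>4: rect(x[m],n+" white")
            m=ok&(z>.09)&(z<.104)&(hsv[:,1]>120)&((hsv[:,0]<12)|(hsv[:,0]>170))
            if m.sum()>4: rect(x[m],n+" red")
    r=(150,180,420,300) if n=="scene" else (230,110,400,300)
    crops.append(cv2.resize(im[r[1]:r[3],r[0]:r[2]],None,fx=2.9 if n=="scene" else 1.5,fy=2.9 if n=="scene" else 1.5,interpolation=cv2.INTER_CUBIC))
save("crop",crops[0])
```

```text
scene mod top 57 c [479.5 268.1] size [20.2 46.5] ang 85.6 z [0.0183 0.021  0.0234] mean [0.4792 0.2682 0.021 ]
scene cov flat 773 c [646.9 198. ] size [119.3  88.4] ang 82.9 z [0.023  0.0266 0.0297] mean [0.6507 0.1953 0.0265]
scene grip 61 c [646.4 197.3] size [12.3 49.4] ang 83.6 z [0.0375 0.0414 0.0443] mean [0.6483 0.1966 0.0412]
scene chuck top 313 c [ 485.5 -204. ] size [59.9 63.6] ang 79.1 z [0.1676 0.172  0.1742] mean [ 0.4887 -0.2052  0.1717]
scene housing top 938 c [ 486.  -204.3] size [120.7 143. ] ang 80.2 z [0.1214 0.124  0.1272] mean [ 0.5093 -0.2113  0.124 ]
scene deck 1725 c [ 599.8 -225.2] size [123.6 103.8] ang 80.0 z [0.0896 0.0978 0.1145] mean [ 0.6004 -0.2259  0.1003]
scene white 59 c [ 596.9 -224.5] size [31.3 54.2] ang 78.3 z [0.0995 0.102  0.1049] mean [ 0.5921 -0.2234  0.102 ]
scene red 382 c [ 598.4 -225.3] size [122.2  98.3] ang 80.0 z [0.0929 0.0967 0.0995] mean [ 0.6128 -0.2279  0.0965]
side mod top 130 c [477.2 271.3] size [24.1 44. ] ang 82.2 z [0.0183 0.0208 0.023 ] mean [0.4769 0.272  0.0208]
side cov flat 900 c [645.4 199.5] size [123.3  86.3] ang 84.0 z [0.0228 0.0262 0.0299] mean [0.6434 0.2066 0.0262]
side grip 81 c [644.1 199.8] size [16.2 50.9] ang 82.7 z [0.0367 0.0409 0.0441] mean [0.6448 0.2022 0.0408]
side chuck top 171 c [ 483.  -200.9] size [66.9 58.8] ang 80.4 z [0.1672 0.1714 0.174 ] mean [ 0.4834 -0.1985  0.1711]
side housing top 516 c [ 483.  -200.3] size [121.1 140.5] ang 80.7 z [0.1214 0.1236 0.1268] mean [ 0.4778 -0.1836  0.1238]
side deck 915 c [ 529.2 -205.4] size [125.7 237.6] ang 78.1 z [0.0889 0.099  0.1148] mean [ 0.5456 -0.1831  0.1006]
side white 15 c [ 601.8 -232.7] size [24.8 56.6] ang 82.8 z [0.0986 0.1009 0.1029] mean [ 0.6071 -0.2352  0.1008]
side red 107 c [ 555.5 -212.6] size [124.3 181.9] ang 78.8 z [0.0923 0.0956 0.1013] mean [ 0.6067 -0.1882  0.0957]
```

View pics/crop.png

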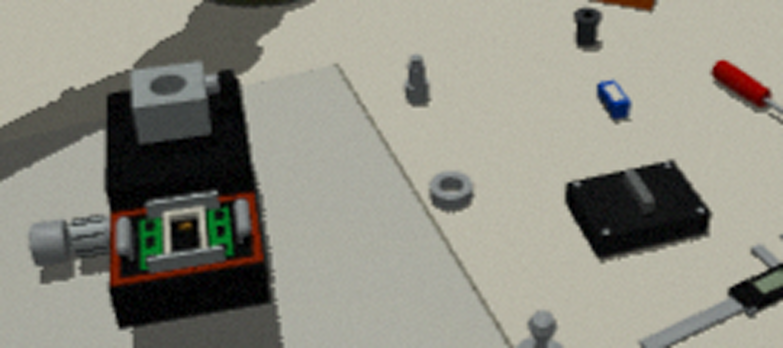

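The crop shows the black hood at about (637,210) with its grey grip, the blue module at (613,100) with a white top patch, and the open deck with its white socket at (187,230). These match the description: right colours, right shapes. I'll raise the arm and turn it first.

```bash
cat >> h.py <<'E'
def go(x,y,z,hd=None,pr=True):
    """shift to target in tool axes, units of 40 mm; hd: wanted tool-x heading, deg"""
    s=get_state(); M=R.from_rotvec(s["tool_rot"]).as_matrix(); h=np.degrees(np.arctan2(M[1,0],M[0,0]))
    t=0 if hd is None else (h-hd+90)%180-90
    Mt=M@R.from_euler("z",t,degrees=True).as_matrix(); dl=np.array([x,y,z])-s["position"]
    print("t",round(s["time"],2),"pos",s["position"].round(4),"head",round(h,2),"tilt",M[:,2].round(3),"q",s["joint_positions"].round(2),"F",s["ft_force"].round(1),"w",round(s["grip_width"]*87,1))
    print(" units now-axes",(M.T@dl/.04).round(3),"after-turn axes",(Mt.T@dl/.04).round(3),"turn units",round(t/5,2))
E
python3 -m jog '[[[1,0,0,-0.42,0.97],[1,0,0,-0.42,0.97],[1,0,0,-0.42,0.97],[1,0,0,-0.42,0.97],[1,0,0,-0.42,0.97],[1,0,0,-0.42,0.97]]]'
python3 -m jog '[[[1,0.42,-0.92,0,0],[1,0.42,-0.92,0,0],[1,0.42,-0.92,0,0],[1,0.42,-0.92,0,0],[1,0.42,-0.92,0,0],[1,0.42,-0.92,0,0],[1,0.42,-0.92,0,0],[1,0.42,-0.92,0,0],[1,0.42,-0.92,0,0],[1,0.42,-0.92,0,0]]]'
python3 -c "
from h import *
go(.478,.2695,.15,-6)"
```

```text
time: 0.85
position: [0.2541, -0.598, 0.2868]
tool_rot: [-3.136, 0.171, 0.001]
ft_force: [-0.0, 0.7, -0.3]
grip_width: 1.006
time: 2.1
position: [0.4605, -0.2488, 0.2865]
tool_rot: [-3.137, 0.167, 0.001]
ft_force: [1.1, 0.9, -0.9]
grip_width: 1.0
t 2.1 pos [ 0.4605 -0.2488  0.2865] head -6.08 tilt [-0.001  0.    -1.   ] q [ 0.74  0.03 -0.3   1.59  0.01  1.52 -1.24] F [ 1.1  0.9 -0.9] w 87.0
 units now-axes [ -0.936 -12.931   3.413] after-turn axes [ -0.917 -12.932   3.413] turn units -0.02
```

```bash
python3 -m jog '[[[1,-0.09,-0.98,0,0],[1,-0.09,-0.98,0,0],[1,-0.09,-0.98,0,0],[1,-0.09,-0.98,0,0],[1,-0.09,-0.98,0.3,0],[1,-0.09,-0.98,0.4,0],[1,-0.09,-0.98,0.5,0],[1,-0.09,-0.98,0.5,0],[1,-0.09,-0.98,0.5,0],[0.6,-0.09,-0.98,0.4,0]]]'
python3 -m jog '[[[0.6,0,-0.98,0.3,0],[0.6,0,-0.98,0.2,0],[0.6,0,-0.98,0.2,0],[0.6,0,-0.2,0,0],[0.6,0,0,0,0]]]'
python3 - <<'E'
from h import *
go(.478,.2695,.15,-6)
im,d,K,P=shot("wrist"); save("w1",im); X=cloud(d,K,P)
m=(d>0)&(abs(X[...,2]-.022)<.004)&(np.hypot(X[...,0]-.478,X[...,1]-.2695)<.05)
n,l,st,c=cv2.connectedComponentsWithStats(m.astype(np.uint8)); i=1+st[1:,4].argmax() if n>1 else 0
print(st[i],cv2.minAreaRect((X[l==i][:,:2]*1000).astype(np.float32)), X[l==i].mean(0))
E
```

```text
time: 3.35
position: [0.4653, 0.1444, 0.1818]
tool_rot: [3.137, -0.167, -0.001]
ft_force: [0.9, -0.3, -0.1]
grip_width: 0.95
time: 3.98
position: [0.4789, 0.2683, 0.1545]
tool_rot: [3.137, -0.165, -0.001]
ft_force: [-1.6, 0.2, -0.1]
grip_width: 0.603
t 3.98 pos [0.4789 0.2683 0.1545] head -6.02 tilt [-0.001 -0.001 -1.   ] q [ 0.2   0.21 -0.85  1.72  0.16  1.28 -2.36] F [-1.6  0.2 -0.1] w 52.5
 units now-axes [-0.025 -0.028  0.112] after-turn axes [-0.025 -0.028  0.112] turn units -0.0
[300 163  21  45 892] ((476.170654296875, 269.622802734375), (19.5039119720459, 44.18885803222656), 84.3270492553711) [0.47662841 0.26927751 0.02199913]
```

View pics/w1.png

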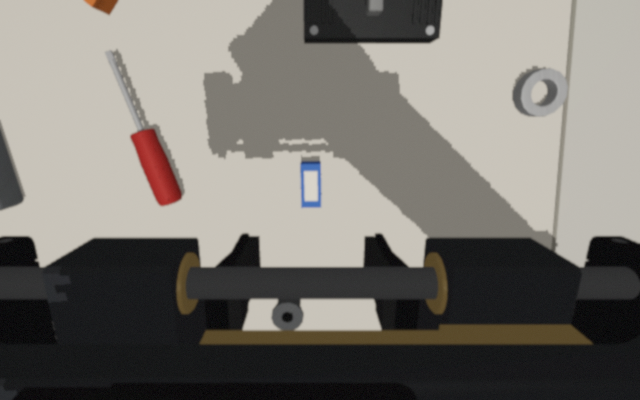

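The wrist view shows the module upright at (311,185) between the open fingers' line, with the cover at (372,20) well clear. Its position agrees to about 2 mm. I'll descend so the tips overlap its top 10 mm, then grip.

```bash
python3 -m jog '[[[0.6,-0.063,-0.024,0.7,0],[0.6,0,0,0.8,0],[0.6,0,0,0.8,0],[0.6,0,0,0.7,0],[0.6,0,0,0.575,0],[0.6,0,0,0,0],[0.1,0,0,0,0],[0.1,0,0,0,0],[0.1,0,0,0,0],[0.1,0,0,0,0]]]' 25
python3 -c "
from h import *
go(.4765,.2695,.0115,-5.7)"
```

```text
time: 5.28
position: [0.4771, 0.2697, 0.0122]
tool_rot: [-3.137, 0.167, -0.001]
ft_force: [-0.3, -0.1, 0.8]
grip_width: 0.23
t 5.28 pos [0.4771 0.2697 0.0122] head -6.08 tilt [ 0.001  0.    -1.   ] q [ 0.12  0.37 -0.8   1.87  0.3   1.03 -2.48] F [-0.3 -0.1  0.8] w 20.0
 units now-axes [-0.014  0.006  0.018] after-turn axes [-0.014  0.006  0.018] turn units -0.08
```

Gripped at 20.0 mm width, as expected. I'll carry it over to the stage.

```bash
python3 -m jog '[[[0.1,0,0,-0.5,0],[0.1,0,0,-0.9,0],[0.1,0,0.3,-0.9,0],[0.1,0.3,0.7,-0.9,0],[0.1,0.4,0.9,-0.9,0],[0.1,0.4,0.9,-0.4,0],[0.1,0.4,0.9,-0.2,0],[0.1,0.4,0.9,0,0],[0.1,0.4,0.9,0,0],[0.1,0.4,0.9,0,0]]]'
python3 -m jog '[[[0.1,0.4,0.9,0,0],[0.1,0.4,0.9,0,0],[0.1,0.4,0.9,0,0],[0.1,0.4,0.9,0,0],[0.1,0.4,0.9,0,0],[0.1,0.05,0.9,0,0],[0.1,0,0.9,0,0],[0.1,0,0.4,0,0.4],[0.1,0,0.1,0,0.4],[0.1,0,0,0,0]]]'
python3 - <<'E'
from h import *
go(.6,-.224,.2,-10)
im,d,K,P=shot("wrist"); save("w2",im); np.savez("w2",im=im,d=d,K=K,P=P)
E
```

```text
time: 6.52
position: [0.5576, 0.0028, 0.2015]
tool_rot: [3.137, -0.165, 0.003]
ft_force: [0.2, 1.4, -0.4]
grip_width: 0.101
time: 7.78
position: [0.6102, -0.2738, 0.2004]
tool_rot: [-3.129, 0.274, -0.001]
ft_force: [0.4, -0.2, 0.5]
grip_width: 0.099
t 7.78 pos [ 0.6102 -0.2738  0.2004] head -10.0 tilt [ 0.001  0.001 -1.   ] q [ 0.76  0.4  -0.51  1.36  0.19  1.43 -1.49] F [ 0.4 -0.2  0.5] w 8.6
 units now-axes [-0.467 -1.181  0.01 ] after-turn axes [-0.467 -1.181  0.01 ] turn units -0.0
```

View pics/w2.png

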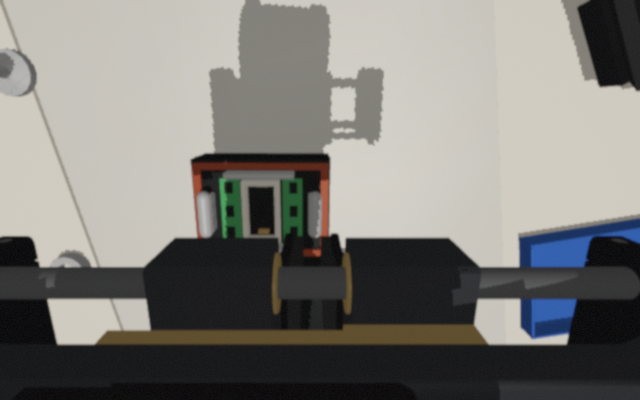

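The width has dropped to 8.6 mm and the wrist view shows nothing between the fingers, so the module slipped out. The deck is visible with the socket at (262,207). I'll look for the module.

Run:
```python
from h import *
out=[]
for n in("scene","side"):
    im,d,K,P=shot(n); X=cloud(d,K,P); out.append(im)
    hsv=cv2.cvtColor(im,cv2.COLOR_RGB2HSV)
    m=((hsv[...,0]>105)&(hsv[...,0]<125)&(hsv[...,1]>140)&(hsv[...,2]>60)).astype(np.uint8)
    k,l,st,c=cv2.connectedComponentsWithStats(m)
    for i in range(1,k):
        if 12<st[i,4]<400:
            x=X[(l==i)&(d>0)]; print(n,c[i].round(),st[i,4],np.median(x,0).round(3),x.min(0).round(3),x.max(0).round(3))
a=cv2.resize(out[0][190:300,140:420],None,fx=2.8,fy=2.8); b=cv2.resize(out[1][120:300,250:450],None,fx=1.6,fy=1.6)
c=np.zeros((a.shape[0]+b.shape[0],a.shape[1],3),np.uint8); c[:a.shape[0]]=a; c[a.shape[0]:,:b.shape[1]]=b; print(c.shape); save("find",c)
```

```text
scene [361. 215.] 57 [0.494 0.261 0.016] [0.454 0.255 0.003] [0.503 0.279 0.022]
side [326. 281.] 118 [0.474 0.279 0.018] [0.455 0.26  0.003] [0.499 0.284 0.025]
(596, 784, 3)
```

View pics/find.png

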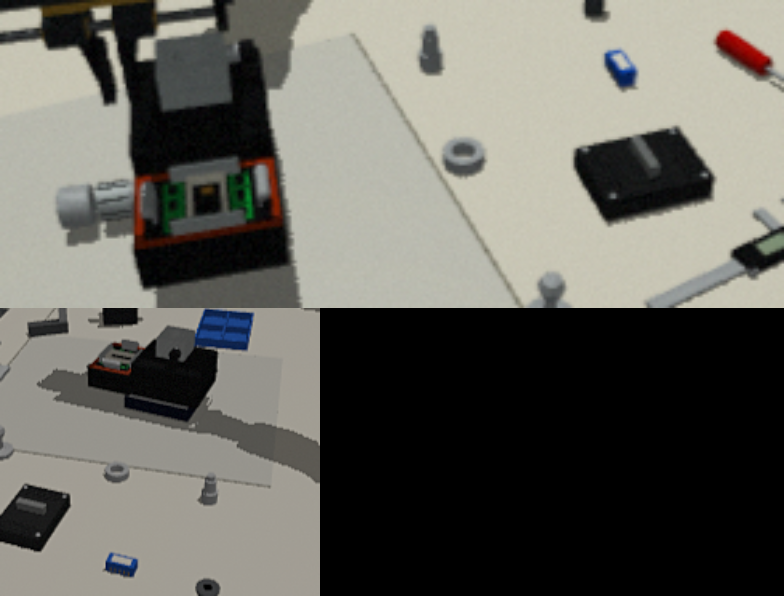

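The module still stands where it was, at crop (621,67), so the grip slipped at the lift. I'll grip deeper and harder. First I'll use this close view to measure the socket, and work out the way back.

Run:
```python
from h import *
f=np.load("w2.npz"); im,d,K,P=[f[k] for k in("im","d","K","P")]; X=cloud(d,K,P); hsv=cv2.cvtColor(im,cv2.COLOR_RGB2HSV)
reg=np.zeros((400,640),bool); reg[150:240,185:335]=1; reg&=d>0
z=X[...,2]
def fit(m,n):
    x=X[m]; print(n,m.sum(),cv2.minAreaRect((x[:,:2]*1000).astype(np.float32)),x.min(0).round(4),x.max(0).round(4),np.median(x[:,2]).round(4))
h=np.radians(-10);A=np.array([[np.cos(h),np.sin(h)],[-np.sin(h),np.cos(h)]])
def ext(m,n):
    q=(X[m][:,:2]-[.6,-.224])@A.T*1000; print(n,m.sum(),"x",np.percentile(q[:,0],[1,99]).round(1),"y",np.percentile(q[:,1],[1,99]).round(1),np.median(X[m][:,2]).round(4))
w=reg&(abs(z-.103)<.003)&(hsv[...,1]<50); w[:,:238]=0; w[:,285:]=0; ext(w,"white rim")
red=reg&(hsv[...,1]>120)&((hsv[...,0]<12)|(hsv[...,0]>170))&(abs(z-.098)<.004); ext(red,"red")
# angle from front seal edge
rr=red.copy(); rr[175:]=0; q=X[rr][:,:2]; v=np.linalg.svd(q-q.mean(0))[2][0]; print("front edge dir",np.degrees(np.arctan2(v[1],v[0])))
gr=reg&(hsv[...,0]>50)&(hsv[...,0]<75)&(hsv[...,1]>100); ext(gr,"green")
rail=reg&(abs(z-.111)<.003); ext(rail,"rail front")
go(.4768,.2695,.13,-5.7)
```

```text
white rim 916 x [-25.   36.2] y [-18.8  15.3] 0.1028
red 1791 x [-23.3  44.4] y [-61.7  57.8] 0.0978
front edge dir 79.95281458137886
green 2078 x [-25.6  29.4] y [-39.6  36.3] 0.0966
rail front 1285 x [-19.6  36.2] y [-55.7  51.7] 0.1121
t 7.92 pos [ 0.6103 -0.2735  0.2002] head -9.92 tilt [ 0.  0. -1.] q [ 0.76  0.4  -0.51  1.36  0.19  1.43 -1.49] F [-0.  -0.5  0. ] w 8.2
 units now-axes [ -5.627 -12.796   1.76 ] after-turn axes [ -4.669 -13.175   1.76 ] turn units -0.84
```

```bash
python3 -m jog '[[[0.6,0,0,0,-0.84],[0.6,-0.3,-0.9,0,0],[0.6,-0.35,-0.95,0,0],[0.6,-0.35,-0.95,0,0],[0.6,-0.35,-0.95,0,0],[0.6,-0.35,-0.95,0,0],[0.6,-0.35,-0.95,0,0],[0.6,-0.35,-0.95,0,0],[0.6,-0.35,-0.95,0,0],[0.6,-0.35,-0.95,0,0]]]'
python3 -m jog '[[[0.6,-0.35,-0.95,0,0],[0.6,-0.35,-0.95,0,0],[0.6,-0.35,-0.95,0,0],[0.6,-0.35,-0.95,0.5,0],[0.6,-0.17,-0.85,0.6,0],[0.6,0,0,0.6,0],[0.6,0,0,0,0],[0.6,0,0,0,0]]]'
python3 - <<'E'
from h import *
im,d,K,P=shot("wrist"); X=cloud(d,K,P)
m=(d>0)&(abs(X[...,2]-.022)<.004)&(np.hypot(X[...,0]-.478,X[...,1]-.2695)<.05)
n,l,st,c=cv2.connectedComponentsWithStats(m.astype(np.uint8)); i=1+st[1:,4].argmax()
r=cv2.minAreaRect((X[l==i][:,:2]*1000).astype(np.float32)); print(st[i],r)
go(r[0][0]/1000,r[0][1]/1000,.008,-6)
E
```

```text
time: 9.18
position: [0.5203, 0.0777, 0.2001]
tool_rot: [3.137, -0.158, 0.001]
ft_force: [0.4, -0.3, 0.0]
grip_width: 0.598
time: 10.18
position: [0.4781, 0.267, 0.1327]
tool_rot: [-3.137, 0.161, -0.002]
ft_force: [-0.2, 0.4, 0.9]
grip_width: 0.596
[ 298  167   23   47 1012] ((476.0962219238281, 269.217041015625), (19.86069679260254, 44.19157791137695), 85.26874542236328)
t 10.22 pos [0.4785 0.2669 0.133 ] head -5.91 tilt [ 0.002  0.    -1.   ] q [ 0.23  0.23 -0.88  1.75  0.19  1.24 -2.38] F [ 0.6 -0.2 -0. ] w 52.2
 units now-axes [-0.07  -0.049  3.126] after-turn axes [-0.07  -0.049  3.126] turn units 0.02
```

Module unmoved at (0.476, 0.269), heading about −5. I'll grip with 14 mm overlap at 40 N, wait for the force to build, then test-lift.

```bash
python3 -m jog '[[[0.6,-0.065,-0.049,0.8,0],[0.6,0,0,0.8,0],[0.6,0,0,0.8,0],[0.6,0,0,0.5,0],[0.6,0,0,0.23,0],[0.6,0,0,0,0],[0,0,0,0,0],[0,0,0,0,0],[0,0,0,0,0],[0,0,0,0,0]]]' 40
python3 -m jog '[[[0,0,0,0,0],[0,0,0,0,0],[0,0,0,0,0],[0,0,0,-0.15,0],[0,0,0,-0.3,0],[0,0,0,-0.4,0],[0,0,0,-0.4,0],[0,0,0,0,0]]]'
```

```text
time: 11.48
position: [0.4755, 0.2691, 0.0068]
tool_rot: [3.137, -0.161, 0.001]
ft_force: [-0.4, -1.2, 0.3]
grip_width: 0.233
time: 12.48
position: [0.4767, 0.2697, 0.0586]
tool_rot: [-3.136, 0.161, -0.005]
ft_force: [-0.6, -0.0, -0.0]
grip_width: 0.002
```

It slipped again, with the fingers now fully shut. I'll look at the fingertips and the module before a third grasp.

Run:
```python
from h import *
im,d,K,P=shot("side"); a=im[200:310,270:390]; im2,d2,K2,P2=shot("wrist")
a=cv2.resize(a,(540,495),interpolation=cv2.INTER_CUBIC); b=cv2.resize(im2[120:340,240:400],None,fx=1.6,fy=2.2)[:495]
c=np.zeros((495,800,3),np.uint8); c[:,:540]=a; c[:b.shape[0],540:540+b.shape[1]]=b; save("fing",c)
X=cloud(d2,K2,P2);m=(d2>0)&(X[...,2]>.008)&(X[...,2]<.03)&(np.hypot(X[...,0]-.478,X[...,1]-.2695)<.05)
if m.sum()>20: print(m.sum(),cv2.minAreaRect((X[m][:,:2]*1000).astype(np.float32)),np.percentile(X[m][:,2],[5,50,95]))
```

```text
1628 ((478.2954406738281, 269.1153564453125), (19.881338119506836, 40.106990814208984), 84.69911193847656) [0.01769415 0.02202738 0.02311641]
```

View pics/fing.png

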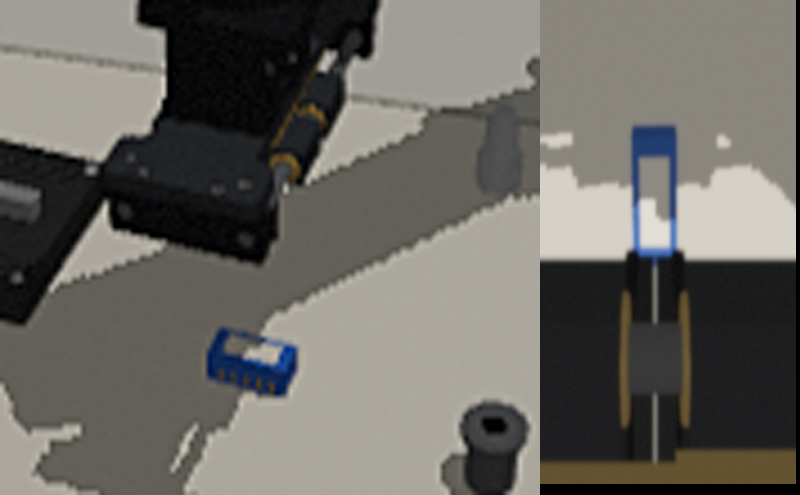

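The side view (252,360) shows the module upright and unmoved. The wrist crop shows the shut fingers right behind it. The lowest finger section evidently does not hold, so the pads must sit higher. I'll grip with the tips at about 3 mm.

```bash
python3 -m jog '[[[0.6,0,0,0,0],[0.6,0,0,0,0],[0.6,0,0,0,0],[0.6,0,0,0,0],[0.6,0,0,0.5,0],[0.6,0,0,0.5,0],[0.6,0,0,0.3,0],[0.6,0,0,0.09,0],[0.6,0,0,0,0]]]' 40
python3 -m jog '[[[0.1,0,0,0,0],[0.1,0,0,0,0],[0.1,0,0,0,0],[0.1,0,0,0,0],[0.1,0,0,0,0],[0.1,0,0,0,0],[0.1,0,0,0,0]]]' 40
python3 -m jog '[[[0.1,0,0,-0.1,0],[0.1,0,0,-0.2,0],[0.1,0,0,-0.2,0],[0.1,0,0,0,0]]]'
```

```text
time: 13.7
position: [0.4752, 0.2692, 0.0008]
tool_rot: [-3.137, 0.161, 0.001]
ft_force: [0.1, -0.2, 0.5]
grip_width: 0.597
time: 14.58
position: [0.4754, 0.269, 0.001]
tool_rot: [3.137, -0.161, -0.0]
ft_force: [-0.8, 0.7, 0.1]
grip_width: 0.102
time: 15.08
position: [0.4761, 0.2695, 0.0221]
tool_rot: [-3.137, 0.161, -0.003]
ft_force: [0.6, -0.1, 0.4]
grip_width: 0.103
```

The width followed the command all the way, so the fingers are closing beside the module. The earlier 20 mm readings were only the fingers passing through. I'll check where the tips really are against the TCP.

Run:
```python
from h import *
im,d,K,P=shot("wrist"); s=get_state()
M=np.array(eyes.camera_params("wrist")["mount"]); print(M.round(4).tolist(),K.round(1).tolist())
Mi=np.linalg.inv(M)
for p in([0,0,0],[0,0,-.019],[0,0,-.05]):
    c=Mi[:3,:3]@np.array(p)+Mi[:3,3]; print(p,(K@c/c[2]).round(1),c.round(3))
# finger points in tool coords
v,u=np.mgrid[:400,:640]; X=np.stack([(u-K[0,2])/K[0,0]*d,(v-K[1,2])/K[1,1]*d,d],-1)@M[:3,:3].T+M[:3,3]
for r in range(190,340,10): print(r,[X[r,c].round(3).tolist() for c in(312,326)])
save("w3",im)
```

```text
[[0.0006, -0.9653, -0.2612, 0.0712], [1.0, 0.0007, -0.0001, 0.0002], [0.0003, -0.2612, 0.9653, -0.1986], [0.0, 0.0, 0.0, 1.0]] [[345.0, 0.0, 311.5], [0.0, 345.0, 201.3], [0.0, 0.0, 1.0]]
[0, 0, 0] [311.1 228.8   1. ] [-0.     0.017  0.21 ]
[0, 0, -0.019] [311.1 240.4   1. ] [-0.     0.022  0.192]
[0, 0, -0.05] [311.  264.9   1. ] [-0.     0.03   0.162]
190 [[0.071, 0.0, -0.199], [0.022, 0.009, 0.009]]
200 [[0.018, 0.001, 0.0], [0.018, 0.009, 0.0]]
210 [[0.012, 0.001, 0.001], [0.012, 0.009, 0.001]]
220 [[0.006, 0.001, -0.001], [0.006, 0.009, 0.0]]
230 [[-0.001, 0.001, -0.0], [-0.001, 0.009, 0.001]]
240 [[-0.008, 0.001, 0.001], [0.009, 0.007, -0.042]]
250 [[-0.014, 0.001, -0.001], [0.009, 0.007, -0.054]]
260 [[-0.021, 0.001, 0.001], [0.009, 0.006, -0.065]]
270 [[0.033, 0.0, -0.121], [0.032, 0.004, -0.12]]
280 [[0.031, 0.0, -0.124], [0.031, 0.004, -0.124]]
290 [[0.029, 0.0, -0.124], [0.029, 0.004, -0.124]]
300 [[-0.062, 0.001, 0.022], [0.003, 0.006, -0.085]]
310 [[-0.07, 0.001, 0.022], [-0.001, 0.006, -0.086]]
320 [[-0.078, 0.001, 0.022], [-0.006, 0.006, -0.085]]
330 [[-0.087, 0.001, 0.022], [-0.01, 0.006, -0.086]]
```

View pics/w3.png

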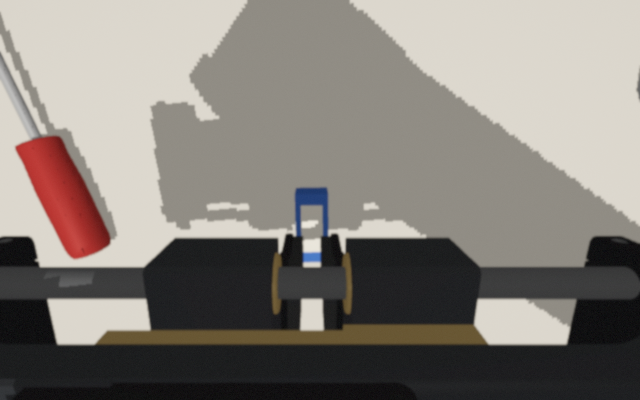

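The wrist view shows the module, at (311,225), lying between and *below* the fingers, whose visible ends stop around row 237. The depth there puts the finger front ends near tool z ≈ −0.04. So the real tips look to be some 40 mm short of the stated TCP. I'll measure that exactly.

Run:
```python
from h import *
im,d,K,P=shot("wrist"); M=np.array(eyes.camera_params("wrist")["mount"])
v,u=np.mgrid[:400,:640]; X=np.stack([(u-K[0,2])/K[0,0]*d,(v-K[1,2])/K[1,1]*d,d],-1)@M[:3,:3].T+M[:3,3]
for r in range(228,262,3):
    print(r,"|",*[f"{c}:{X[r,c,0]*1e3:.0f},{X[r,c,1]*1e3:.0f},{X[r,c,2]*1e3:.0f}" for c in range(280,346,6)])
# independent: scene + side view, points near gripper
s=get_state();T=R.from_rotvec(s["tool_rot"]).as_matrix()
for n in("scene","side"):
    i2,d2,K2,P2=shot(n); Y=(cloud(d2,K2,P2)-s["position"])@T
    m=(d2>0)&(abs(Y[...,0])<.012)&(abs(Y[...,1])<.024)&(Y[...,2]<-.005)&(Y[...,2]>-.2); h=np.histogram(Y[m][:,2],np.arange(-.14,.001,.01)); print(n,h[0],h[1].round(2))
```

```text
228 | 280:-7,-21,22 286:-7,-17,22 292:-7,-13,21 298:1,-8,-0 304:1,-4,-1 310:1,-1,-0 316:1,3,-1 322:1,7,-0 328:-8,11,23 334:-7,15,21 340:-7,19,22
231 | 280:-10,-21,23 286:-9,-17,22 292:-9,-13,21 298:-1,-8,-1 304:-1,-4,-1 310:-1,-1,0 316:-1,3,-0 322:-1,7,-0 328:-10,11,22 334:-10,16,23 340:-9,20,22
234 | 280:-12,-21,22 286:11,-12,-38 292:11,-9,-37 298:-3,-8,-1 304:-3,-4,-0 310:-3,-1,0 316:-3,3,-2 322:-3,7,-1 328:-12,11,22 334:11,11,-38 340:-12,20,22
237 | 280:-14,-21,21 286:11,-12,-42 292:11,-9,-42 298:10,-6,-39 304:-5,-4,-1 310:-5,-1,-1 316:-5,3,-1 322:9,5,-38 328:9,8,-38 334:11,11,-42 340:-14,20,22
240 | 280:-16,-21,22 286:11,-12,-46 292:11,-9,-46 298:9,-6,-42 304:-7,-4,-1 310:-7,-1,-0 316:-7,3,-1 322:9,5,-41 328:10,8,-43 334:11,11,-46 340:-16,20,22
243 | 280:-18,-21,21 286:11,-12,-49 292:10,-9,-48 298:9,-6,-45 304:-9,-4,-0 310:-9,-1,-1 316:-9,3,-0 322:9,5,-46 328:9,8,-45 334:11,11,-51 340:11,13,-50
246 | 280:-21,-21,23 286:11,-11,-54 292:9,-9,-50 298:9,-6,-49 304:-11,-4,-2 310:-11,-1,-1 316:-11,3,-1 322:9,5,-49 328:9,8,-49 334:11,10,-53 340:11,13,-53
249 | 280:-23,-21,22 286:10,-11,-
[... 325 characters left out ...]
0 298:10,-6,-61 304:-17,-4,-0 310:-18,-1,1 316:-17,3,0 322:10,5,-61 328:9,7,-59 334:10,10,-62 340:11,12,-63
258 | 280:71,0,-199 286:10,-10,-65 292:10,-8,-64 298:9,-6,-61 304:-19,-4,-1 310:-20,-1,1 316:-19,3,-1 322:8,5,-61 328:10,7,-63 334:9,10,-63 340:11,12,-67
261 | 280:32,-8,-115 286:11,-10,-69 292:10,-8,-66 298:9,-5,-66 304:-22,-4,1 310:-21,-1,-0 316:-21,3,0 322:7,5,-60 328:10,7,-66 334:9,10,-66 340:10,12,-68
scene [ 3  1  4  3  5 15 25 18 22 21  9  0  0  0] [-0.14 -0.13 -0.12 -0.11 -0.1  -0.09 -0.08 -0.07 -0.06 -0.05 -0.04 -0.03
 -0.02 -0.01  0.  ]
side [ 0  0  0  0  0  0  0  0  3 10  5  0  0  0] [-0.14 -0.13 -0.12 -0.11 -0.1  -0.09 -0.08 -0.07 -0.06 -0.05 -0.04 -0.03
 -0.02 -0.01  0.  ]
```

Scene, side and wrist all agree: the real tips end 36 mm behind the reported TCP, so tip z = reported z + 0.036. I'll apply that offset from here on, and grip with the tips at about 9 mm.

```bash
python3 -m jog '[[[0.6,0,0,0,0],[0.6,0,0,0,0],[0.6,0,0,0,0],[0.6,0,0,0,0],[0.6,0,0,0.4,0],[0.6,0,0,0.4,0],[0.6,0,0,0.3,0],[0.6,0,0,0.12,0],[0.6,0,0,0,0]]]' 40
python3 -m jog '[[[0,0,0,0,0],[0,0,0,0,0],[0,0,0,0,0],[0,0,0,0,0],[0,0,0,0,0],[0,0,0,0,0]]]'
python3 -m jog '[[[0,0,0,-0.2,0],[0,0,0,-0.4,0],[0,0,0,-0.4,0],[0,0,0,0,0]]]'
```

```text
time: 16.4
position: [0.4751, 0.2691, -0.0282]
tool_rot: [3.137, -0.161, -0.001]
ft_force: [-0.1, 0.7, -0.3]
grip_width: 0.601
time: 17.15
position: [0.4755, 0.269, -0.0276]
tool_rot: [3.137, -0.161, 0.0]
ft_force: [-0.0, 0.2, 2.1]
grip_width: 0.225
time: 17.65
position: [0.4769, 0.2699, 0.0143]
tool_rot: [-3.136, 0.161, -0.006]
ft_force: [-0.7, -0.6, -1.0]
grip_width: 0.221
```

It holds at 19.3 mm after the test lift. I'll carry it over to the stage.

```bash
python3 -m jog '[[[0,0,0,-0.7,0],[0,0.1,0.4,-0.7,0],[0,0.3,0.8,-0.7,0],[0,0.35,0.9,-0.7,0],[0,0.35,0.9,-0.6,0],[0,0.35,0.9,-0.24,0],[0,0.35,0.9,0,0],[0,0.35,0.9,0,0],[0,0.35,0.9,0,0],[0,0.35,0.9,0,0]]]'
python3 -m jog '[[[0,0.35,0.9,0,0],[0,0.35,0.9,0,0],[0,0.35,0.9,0,0],[0,0.35,0.8,0,0],[0,0.3,0.7,0,0],[0,0.1,0.2,0,0.4],[0,0,0,0,0.4],[0,0,0,0,0]]]'
python3 - <<'E'
from h import *
go(.598,-.2253,.1,-10)
im,d,K,P=shot("wrist"); save("w4",im); np.savez("w4",im=im,d=d,K=K,P=P)
E
```

```text
time: 18.9
position: [0.558, -0.0423, 0.1576]
tool_rot: [3.137, -0.161, -0.0]
ft_force: [1.0, 0.1, 0.6]
grip_width: 0.227
time: 19.9
position: [0.6117, -0.2213, 0.158]
tool_rot: [-3.129, 0.267, 0.0]
ft_force: [0.1, 0.9, -1.3]
grip_width: 0.226
t 19.9 pos [ 0.6117 -0.2213  0.158 ] head -9.77 tilt [-0.     0.001 -1.   ] q [ 0.76  0.39 -0.59  1.47  0.22  1.34 -1.59] F [ 0.1  0.9 -1.3] w 19.7
 units now-axes [-0.319  0.157  1.45 ] after-turn axes [-0.319  0.159  1.45 ] turn units 0.05
```

View pics/w4.png

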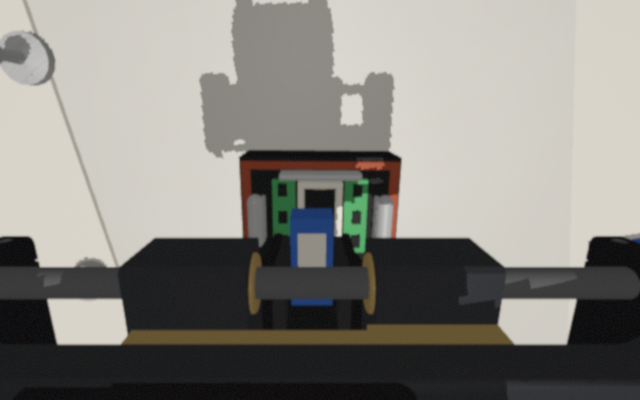

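The wrist view shows the module held level, with its top at (313,250), and the socket just behind and ahead of it at (320,190). I'll measure the module in the hand against the deck.

```bash
cat > m.py <<'E'
from h import *
f=np.load("w4.npz"); im,d,K,P=[f[k] for k in("im","d","K","P")]; X=cloud(d,K,P); hsv=cv2.cvtColor(im,cv2.COLOR_RGB2HSV).astype(int)
h=np.radians(-10);A=np.array([[np.cos(h),np.sin(h)],[-np.sin(h),np.cos(h)]]); O=np.array([.598,-.2253])
Q=np.dstack([(X[...,:2]-O)@A.T*1000,X[...,2]*1000]); ok=d>0
v,u=np.mgrid[:400,:640]
def ext(m,n): print(n,m.sum(),"x",np.percentile(Q[m][:,0],[1,99]).round(1),"y",np.percentile(Q[m][:,1],[1,99]).round(1),"z",np.percentile(Q[m][:,2],[2,50,98]).round(1))
b=ok&(hsv[...,0]>105)&(hsv[...,0]<125)&(hsv[...,1]>120)&(u>270)&(u<350)&(v>200)&(v<310)
zt=np.percentile(Q[b][:,2],95); t=b&(Q[...,2]>zt-3); ext(b,"module all"); ext(t,"module top")
q=X[t][:,:2]; print(cv2.minAreaRect((q*1000).astype(np.float32)))
red=ok&(hsv[...,1]>120)&((hsv[...,0]<12)|(hsv[...,0]>170))&(abs(X[...,2]-.098)<.004)&(v>140)&(v<250); ext(red,"red")
g=ok&(hsv[...,0]>45)&(hsv[...,0]<80)&(hsv[...,1]>100)&(v>160)&(v<260); ext(g,"green")
w=ok&(abs(X[...,2]-.103)<.002)&(hsv[...,1]<60)&(u>292)&(u<345)&(v>176)&(v<215); ext(w,"white")
for c in(300,318,340):print([(r,*Q[r,c].round(0).astype(int),int(hsv[r,c,2])) for r in range(165,206,3)])
E
python3 m.py
```

```text
module all 1856 x [-60.8  38.1] y [-5.1 16.4] z [ 81.5 207.2 279.4]
module top 1362 x [-8.9 38.3] y [-3.8 15.9] z [206.2 207.5 279.8]
((613.5175170898438, -221.90936279296875), (20.08642578125, 48.5161247253418), 80.259521484375)
red 2311 x [-13.1  45.7] y [-59.8  59.7] z [94.5 97.8 99.3]
green 2279 x [-27.6  31. ] y [-37.5  37.7] z [ 94.6  96.6 195.1]
white 564 x [ 5.4 30. ] y [-16.9  16.4] z [101.3 102.8 104.4]
[(165, np.int64(42), np.int64(15), np.int64(97), 100), (168, np.int64(40), np.int64(15), np.int64(100), 98), (171, np.int64(38), np.int64(15), np.int64(99), 102), (174, np.int64(38), np.int64(15), np.int64(112), 114), (177, np.int64(36), np.int64(15), np.int64(112), 124), (180, np.int64(33), np.int64(15), np.int64(111), 122), (183, np.int64(30), np.int64(15), np.int64(104), 143), (186, np.int64(27), np.int64(15), np.int64(103), 145), (189, np.int64(25), np.int64(15), np.int64(103), 146), (192, np.int64(23), np.int64(15), np.int64(103), 146), (195, np.int64(20), np.int64(15), np.int64(104), 145), (198, np.int64(18), np.int64(15), np.int64(104), 146), (201, np.int64(15), np.in
[... 900 characters left out ...]
p.int64(-15), np.int64(98), 99), (171, np.int64(38), np.int64(-15), np.int64(99), 99), (174, np.int64(38), np.int64(-14), np.int64(110), 111), (177, np.int64(36), np.int64(-14), np.int64(111), 123), (180, np.int64(33), np.int64(-15), np.int64(110), 119), (183, np.int64(84), np.int64(6), np.int64(357), 141), (186, np.int64(27), np.int64(-15), np.int64(103), 145), (189, np.int64(25), np.int64(-15), np.int64(103), 145), (192, np.int64(23), np.int64(-15), np.int64(103), 145), (195, np.int64(20), np.int64(-15), np.int64(103), 145), (198, np.int64(18), np.int64(-16), np.int64(103), 144), (201, np.int64(16), np.int64(-16), np.int64(103), 144), (204, np.int64(13), np.int64(-16), np.int64(104), 145)]
```

Stage centre confirmed to within 1 mm: seal ±59.7 and rim ±16.6 in y. In stage axes the module is at (+15.5, +6.1) mm, and its bottom is 27.5 mm above the reported z. I'll shift, descend to just over the rim, then go about 5 mm into the mouth.

```bash
python3 -m jog '[[[0,-0.2,0.08,0,0.05],[0,-0.188,0.072,0.3,0],[0,0,0,0.6,0],[0,0,0,0.6,0],[0,0,0,0.35,0],[0,0,0,0.1,0],[0,0,0,0,0]]]'
python3 -m jog '[[[0,0,0,0.05,0],[0,0,0,0.05,0],[0,0,0,0.05,0],[0,0,0,0.04,0],[0,0,0,0,0]]]'
python3 - <<'E'
from h import *
go(.598,-.2253,.071,-10)
E
```

```text
time: 20.82
position: [0.5954, -0.2269, 0.0801]
tool_rot: [3.129, -0.277, 0.001]
ft_force: [-0.5, 0.1, 0.1]
grip_width: 0.224
time: 21.45
position: [0.5956, -0.2268, 0.0723]
tool_rot: [3.129, -0.277, 0.001]
ft_force: [0.9, -0.3, -0.8]
grip_width: 0.224
t 21.45 pos [ 0.5956 -0.2268  0.0723] head -10.12 tilt [ 0.001 -0.    -1.   ] q [ 0.77  0.43 -0.57  1.6   0.25  1.18 -1.6 ] F [ 0.9 -0.3 -0.8] w 19.5
 units now-axes [ 0.053 -0.048  0.033] after-turn axes [ 0.053 -0.048  0.033] turn units -0.02
```

```bash
python3 -m jog '[[[0,0,-0.04,0,0],[0,0,0,0.04,0],[0,0,0,0,0],[0,0,0,0,0]]]'
python3 - <<'E'
from h import *
go(.598,-.2253,.071,-10)
im,d,K,P=shot("wrist"); np.savez("w4",im=im,d=d,K=K,P=P)
E
python3 m.py | head -5
```

```text
time: 21.95
position: [0.5964, -0.2251, 0.0709]
tool_rot: [3.129, -0.277, 0.002]
ft_force: [3.1, -0.2, -0.5]
grip_width: 0.224
t 21.95 pos [ 0.5964 -0.2251  0.0709] head -10.12 tilt [ 0.002 -0.    -1.   ] q [ 0.77  0.43 -0.57  1.61  0.25  1.18 -1.6 ] F [ 3.1 -0.2 -0.5] w 19.5
 units now-axes [ 0.041 -0.003 -0.002] after-turn axes [ 0.041 -0.003 -0.002] turn units -0.02
module all 1820 x [-22.7  23.7] y [-10.2  10.1] z [ 80.9 120.2 192.4]
module top 1327 x [-22.8  23.8] y [-10.2   9.5] z [119.1 120.5 193. ]
((598.3016967773438, -225.70602416992188), (20.465723037719727, 47.905059814453125), 81.27796936035156)
red 4726 x [ 9.9 45.5] y [-59.8  59.8] z [94.5 97.9 99.3]
green 3381 x [-7.4 30.7] y [-37.1  37.6] z [ 94.9  96.6 100.3]
```

The module is centred (y −10.2..9.5) with its top at 120.5 mm, so it is about 4.5 mm into the mouth. I'll nudge 1 mm along +x for the side force, release it and rise.

```bash
python3 -m jog '[[[0,0.025,0,0,0],[0.36,0,0,0,0],[0.36,0,0,0,0],[0.36,0,0,-0.3,0],[0.36,0,0,-0.6,0],[0,0,0,-0.3,0],[0,0,0,0,0],[0,0,0,0,0]]]'
python3 - <<'E'
from h import *
go(.598,-.2253,.09,-10)
im,d,K,P=shot("wrist"); np.savez("w4",im=im,d=d,K=K,P=P); save("w5",im)
E
python3 m.py | head -5
```

```text
time: 23.0
position: [0.596, -0.2253, 0.118]
tool_rot: [-3.129, 0.277, 0.002]
ft_force: [0.4, 0.6, -0.4]
grip_width: 0.108
t 23.0 pos [ 0.596  -0.2253  0.118 ] head -10.13 tilt [-0.001  0.    -1.   ] q [ 0.78  0.39 -0.58  1.56  0.22  1.26 -1.59] F [ 0.4  0.6 -0.4] w 9.4
 units now-axes [ 0.05  -0.009  0.699] after-turn axes [ 0.05  -0.009  0.699] turn units -0.03
module all 529 x [-18.8  13.2] y [-10.4  11.4] z [ 80.8 111.2 163.3]
module top 283 x [-18.8   7.5] y [-10.4   9.2] z [111.  112.5 163.7]
((594.3523559570312, -225.2980194091797), (19.599687576293945, 30.63129234313965), 79.18769836425781)
red 3147 x [-11.5  45.8] y [-59.8  59.9] z [94.6 97.9 99.3]
green 3529 x [-22.7  31.5] y [-37.4  37.8] z [ 94.7  96.6 161.1]
```

View pics/w5.png

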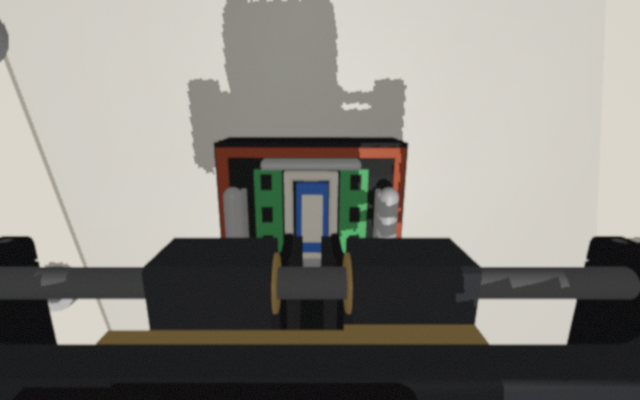

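The view shows the module squarely in the white socket at (312,205), its top at 112 mm, resting on the contacts. I'll shut the fingers and press it down in small steps, watching the force.

```bash
python3 -m jog '[[[0,0.045,0,0.4,0],[0,0,0,0.4,0],[0,0,0,0.15,0],[0,0,0,0.05,0],[0,0,0,0.05,0],[0,0,0,0.05,0],[0,0,0,0,0]]]'
python3 -m jog '[[[0,0,0,0.05,0],[0,0,0,0.05,0],[0,0,0,0.03,0],[0,0,0,0,0]]]'
```

```text
time: 23.92
position: [0.5987, -0.2258, 0.0753]
tool_rot: [3.129, -0.277, 0.001]
ft_force: [-0.8, -0.4, 1.2]
grip_width: 0.005
time: 24.42
position: [0.5979, -0.2257, 0.0694]
tool_rot: [3.129, -0.277, -0.001]
ft_force: [-1.9, 0.9, 3.9]
grip_width: 0.005
```

```bash
python3 -m jog '[[[0,0,0,0.05,0],[0,0,0,0.05,0],[0,0,0,0,0]]]'
python3 -m jog '[[[0,0,0,0.05,0],[0,0,0,0,0]]]'
```

```text
time: 24.8
position: [0.598, -0.2258, 0.0669]
tool_rot: [3.129, -0.277, -0.001]
ft_force: [-6.7, 1.3, 12.7]
grip_width: 0.004
time: 25.05
position: [0.5981, -0.2258, 0.0669]
tool_rot: [3.128, -0.277, -0.001]
ft_force: [-9.9, 2.1, 20.6]
grip_width: 0.004
```

It stopped at tip z ≈ 0.103, with the force rising and no further travel, so it is bottomed. I'll rise and check the depth of the module top.

```bash
python3 -m jog '[[[0,0,0,-0.3,0],[0,0,0,-0.7,0],[0.35,0,0,-0.8,0],[0.35,0,0,-0.5,0],[0.35,0,0,0,0]]]'
python3 - <<'E'
from h import *
im,d,K,P=shot("wrist"); np.savez("w4",im=im,d=d,K=K,P=P)
go(.6455,.1985,.1,-7)
E
python3 m.py | head -6
python3 - <<'E'
exec(open('m.py').read().split("b=ok")[0])
b=ok&(hsv[...,0]>105)&(hsv[...,0]<125)&(hsv[...,1]>120)&(abs(X[...,2]-.104)<.006)&(abs(Q[...,0])<30)&(abs(Q[...,1])<15); ext(b,"module blue")
E
```

```text
time: 25.68
position: [0.5995, -0.2259, 0.1567]
tool_rot: [3.129, -0.277, 0.005]
ft_force: [0.3, 0.2, -1.0]
grip_width: 0.26
t 25.73 pos [ 0.5985 -0.2258  0.1551] head -10.13 tilt [ 0. -0. -1.] q [ 0.78  0.37 -0.59  1.5   0.21  1.33 -1.58] F [-0.1  0.7 -0.7] w 25.8
 units now-axes [ -0.708 -10.648   1.376] after-turn axes [ -0.126 -10.671   1.376] turn units -0.63
module all 366 x [-22.7   4.8] y [-10.3  10.7] z [ 80.8 102.9 104.3]
module top 335 x [-19.5   4.8] y [-10.3   9. ] z [101.6 103.  104.3]
((590.6451416015625, -224.7274627685547), (19.41632843017578, 24.66850471496582), 79.53230285644531)
red 2506 x [-36.8  45.5] y [-59.8  59.8] z [94.6 97.8 99.3]
green 2936 x [-27.1  30.4] y [-37.4  37.8] z [94.7 96.6 99.8]
white 850 x [-5.5 22.9] y [-16.8  13.4] z [101.4 103.1 104.4]
module blue 694 x [-19.4  23.2] y [-10.8   9. ] z [100.5 102.9 104.3]
```

Module top at 103 mm, flush with the rim. Now to the cover.

```bash
python3 -m jog '[[[0.35,0,0,0,-0.63],[0.35,0,-0.7,0,0],[0.35,-0.01,-0.95,0,0],[0.35,-0.01,-0.95,0,0],[0.35,-0.01,-0.95,0,0],[0.35,-0.02,-0.95,0,0],[0.35,-0.02,-0.95,0,0],[0.35,-0.02,-0.95,0,0],[0.35,-0.02,-0.95,0,0],[0.35,-0.02,-0.95,0,0]]]'
python3 -m jog '[[[0.35,0,-0.95,0,0],[0.35,0,-0.95,0.2,0],[0.35,0,-0.42,0.3,0],[0.35,0,0,0.4,0],[0.35,0,0,0,0],[0.35,0,0,0,0]]]'
cat > c.py <<'E'
from h import *
im,d,K,P=shot("wrist"); X=cloud(d,K,P); v,u=np.mgrid[:400,:640]
m=(d>0)&(v<236)&(abs(X[...,2]-.043)<.0025)&(np.hypot(X[...,0]-.6455,X[...,1]-.1985)<.05)
r=cv2.minAreaRect((X[m][:,:2]*1000).astype(np.float32)); print("bar",m.sum(),r,np.percentile(X[m][:,0],[1,99]),np.median(X[m][:,2]))
m=(d>0)&(v<236)&(X[...,2]<.0335)&(X[...,2]>.022)&(np.hypot(X[...,0]-.6455,X[...,1]-.1985)<.08)
q=cv2.minAreaRect((X[m][:,:2]*1000).astype(np.float32)); print("top",m.sum(),q)
go(r[0][0]/1000,r[0][1]/1000,-.007,-7)
E
python3 c.py
```

```text
time: 26.98
position: [0.6326, 0.1053, 0.1533]
tool_rot: [3.135, -0.191, -0.004]
ft_force: [0.1, 0.0, 0.4]
grip_width: 0.346
time: 27.72
position: [0.6453, 0.1942, 0.1193]
tool_rot: [3.134, -0.195, 0.0]
ft_force: [-0.9, 0.5, 1.3]
grip_width: 0.351
bar 835 ((644.5363159179688, 198.58953857421875), (11.600724220275879, 49.724578857421875), 82.95909881591797) [0.62028547 0.66875684] 0.04284431327270405
top 11328 ((646.2233276367188, 198.15847778320312), (118.39952850341797, 80.60692596435547), 83.85595703125)
t 27.77 pos [0.6455 0.1947 0.1198] head -7.12 tilt [ 0.001 -0.001 -1.   ] q [ 0.19  0.5  -0.72  1.45  0.34  1.31 -2.25] F [ 0.2  0.4 -0.7] w 30.4
 units now-axes [-0.037 -0.094  3.17 ] after-turn axes [-0.037 -0.094  3.17 ] turn units -0.02
```

Bar at (0.6446, 0.1985), heading −7, in line with the tool. I'll descend with the tips 1.5 mm over the flat top and grip at 50 N.

```bash
python3 -m jog '[[[0.35,-0.02,-0.094,0.6,0],[0.35,0,0,0.8,0],[0.35,0,0,0.8,0],[0.35,0,0,0.6,0],[0.35,0,0,0.3,0],[0.35,0,0,0.08,0],[0.35,0,0,0,0]]]' 50
python3 -c "
from h import *
go(.6446,.1985,-.0075,-7)"
python3 -m jog '[[[0,0,0,0,0],[0,0,0,0,0],[0,0,0,0,0],[0,0,0,0,0],[0,0,0,0,0],[0,0,0,0,0]]]'
python3 -m jog '[[[0,0,0,-0.2,0],[0,0,0,-0.4,0],[0,0,0,-0.4,0],[0,0,0,0,0]]]'
```

```text
time: 28.65
position: [0.6452, 0.2005, -0.0067]
tool_rot: [-3.135, 0.192, -0.002]
ft_force: [0.1, 0.8, -0.5]
grip_width: 0.35
t 28.65 pos [ 0.6452  0.2005 -0.0067] head -7.0 tilt [ 0.001  0.    -1.   ] q [ 0.15  0.62 -0.67  1.56  0.42  1.11 -2.31] F [ 0.1  0.8 -0.5] w 30.5
 units now-axes [-0.009  0.052  0.019] after-turn axes [-0.009  0.052  0.019] turn units 0.0
time: 29.4
position: [0.6448, 0.2002, -0.0072]
tool_rot: [3.135, -0.191, 0.001]
ft_force: [-1.1, -0.7, 6.6]
grip_width: 0.132
time: 29.9
position: [0.6459, 0.2012, 0.0347]
tool_rot: [-3.134, 0.191, -0.006]
ft_force: [0.0, -0.3, -0.7]
grip_width: 0.134
```

Held at 11.6 mm. I'll carry it over the deck.

```bash
python3 -m jog '[[[0,0,0,-0.6,0],[0,0,0.3,-0.7,0],[0,0,0.6,-0.7,0],[0,0.02,0.8,-0.7,0],[0,0.02,0.8,-0.5,0],[0,0.02,0.8,-0.06,0],[0,0.02,0.8,0,0],[0,0.02,0.8,0,0],[0,0.01,0.8,0,0],[0,0,0.8,0,0]]]'
python3 -m jog '[[[0,0,0.8,0,0],[0,0,0.8,0,0],[0,0,0.8,0,0],[0,0,0.8,0,0],[0,0,0.6,0,0],[0,0,0.4,0,0.3],[0,0,0.13,0,0.3],[0,0,0,0,0],[0,0,0,0,0]]]'
cat > k.py <<'E'
from h import *
s=get_state(); go(.598,-.2253,.11,-10)
im,d,K,P=shot("wrist"); X=cloud(d,K,P); v,u=np.mgrid[:400,:640]
h=np.radians(-10);A=np.array([[np.cos(h),np.sin(h)],[-np.sin(h),np.cos(h)]]); O=np.array([.598,-.2253])
Q=np.dstack([(X[...,:2]-O)@A.T*1000,X[...,2]*1000]); ok=(d>0)&(v<236)
zf=(s["position"][2]+.0345)*1000
def ext(m,n):
    r=cv2.minAreaRect(Q[m][:,:2].astype(np.float32)); print(n,m.sum(),"x",np.percentile(Q[m][:,0],[.5,99.5]).round(1),"y",np.percentile(Q[m][:,1],[.5,99.5]).round(1),"z",np.percentile(Q[m][:,2],[2,50,98]).round(1),"rect",np.round(r[0],1),np.round(r[1],1),round(r[2],1))
ext(ok&(abs(Q[...,2]-zf)<5)&(np.hypot(Q[...,0],Q[...,1])<110),"cover top")
ext(ok&(abs(Q[...,2]-zf-16)<4)&(np.hypot(Q[...,0],Q[...,1])<60),"bar")
save("k",im); np.savez("k",im=im,d=d,K=K,P=P)
E
python3 k.py
```

```text
time: 31.15
position: [0.6168, -0.0592, 0.1624]
tool_rot: [3.136, -0.191, -0.001]
ft_force: [0.4, -0.1, -0.7]
grip_width: 0.131
time: 32.28
position: [0.5965, -0.2285, 0.1628]
tool_rot: [-3.129, 0.27, -0.0]
ft_force: [-0.4, 0.3, -0.4]
grip_width: 0.132
t 32.27 pos [ 0.5965 -0.2285  0.1628] head -9.86 tilt [ 0.     0.001 -1.   ] q [ 0.79  0.37 -0.6   1.5   0.21  1.34 -1.57] F [-0.4  0.3 -0.4] w 11.5
 units now-axes [ 0.024 -0.084  1.319] after-turn axes [ 0.024 -0.084  1.319] turn units 0.03
cover top 15018 x [ 8.  41.1] y [-61.8  55. ] z [195.3 197.1 199.7] rect [24.3 -3.4] [ 33.7 118.8] 0.3
bar 596 x [13.6 24.1] y [-9.4  2.1] z [210.  212.6 213.9] rect [18.8 -3.6] [11.6 10.9] 89.9
```

The cover is level and square (0.3°), with offset x −0.9, y −3.4 mm. I'll correct that, go to just over the rails, and re-measure.

```bash
python3 -m jog '[[[0,0.022,-0.085,0.1,0],[0,0,0,0.4,0],[0,0,0,0.4,0],[0,0,0,0.3,0],[0,0,0,0,0],[0,0,0,0,0]]]'; python3 k.py
```

```text
time: 33.08
position: [0.5978, -0.227, 0.1149]
tool_rot: [3.13, -0.273, 0.001]
ft_force: [-0.2, -0.5, -1.4]
grip_width: 0.132
t 33.08 pos [ 0.5978 -0.227   0.1149] head -9.98 tilt [ 0.001 -0.    -1.   ] q [ 0.78  0.4  -0.59  1.55  0.23  1.26 -1.59] F [-0.2 -0.5 -1.4] w 11.5
 units now-axes [-0.003 -0.042  0.124] after-turn axes [-0.003 -0.042  0.124] turn units 0.0
cover top 15011 x [ 9.1 42. ] y [-60.3  56.6] z [147.4 149.3 151.9] rect [25.3 -1.8] [ 33.7 118.6] 0.2
bar 595 x [14.7 25. ] y [-7.7  3.8] z [162.2 164.9 166.3] rect [19.9 -1.9] [10.7 11.6] 0.2
```

```bash
python3 -m jog '[[[0,0,-0.045,0,0],[0,0,0,0.05,0],[0,0,0,0.05,0],[0,0,0,0,0]]]'; python3 k.py
python3 -m jog '[[[0,0,0,0.05,0],[0,0,0,0.05,0],[0,0,0,0,0]]]'
```

```text
time: 33.62
position: [0.5976, -0.2251, 0.1104]
tool_rot: [-3.13, 0.273, 0.001]
ft_force: [0.9, -0.5, -0.7]
grip_width: 0.129
t 33.62 pos [ 0.5976 -0.2251  0.1104] head -9.98 tilt [-0.  0. -1.] q [ 0.78  0.4  -0.59  1.56  0.23  1.25 -1.59] F [ 0.9 -0.5 -0.7] w 11.2
 units now-axes [0.011 0.002 0.009] after-turn axes [0.011 0.002 0.009] turn units 0.0
cover top 15011 x [ 8.6 41.5] y [-58.5  58.4] z [142.9 144.7 147.3] rect [24.9  0. ] [ 33.6 118.9] 0.1
bar 590 x [14.3 24.6] y [-5.9  5.6] z [157.5 160.2 161.5] rect [19.2 -0.2] [11.2 11.6] 0.5
time: 34.05
position: [0.5976, -0.2251, 0.1063]
tool_rot: [-3.13, 0.273, 0.001]
ft_force: [0.5, -0.1, -1.2]
grip_width: 0.131
```

Centred to within 0.5 mm. Home corresponds to reported z ≈ 0.0907. I'll press down in small steps, reading the force.

```bash
python3 -m jog '[[[0,0,0,0.04,0],[0,0,0,0.04,0],[0,0,0,0.04,0],[0,0,0,0,0]]]'
python3 -m jog '[[[0,0,0,0.04,0],[0,0,0,0.04,0],[0,0,0,0,0]]]'
```

```text
time: 34.55
position: [0.5982, -0.2253, 0.1029]
tool_rot: [3.129, -0.273, 0.002]
ft_force: [-1.9, -0.6, 5.5]
grip_width: 0.132
time: 34.92
position: [0.5991, -0.2255, 0.1011]
tool_rot: [3.128, -0.273, 0.005]
ft_force: [-2.0, 0.3, 9.6]
grip_width: 0.134
```

```bash
python3 -m jog '[[[0,0,0,0.04,0],[0,0,0,0.03,0],[0,0,0,0,0]]]'
python3 -m jog '[[[0,0,0,0.04,0],[0,0,0,0.02,0],[0,0,0,0,0]]]'
```

```text
time: 35.3
position: [0.5997, -0.2255, 0.0984]
tool_rot: [3.128, -0.273, 0.007]
ft_force: [-0.7, 0.7, 9.3]
grip_width: 0.136
time: 35.67
position: [0.5977, -0.225, 0.0921]
tool_rot: [-3.129, 0.273, 0.001]
ft_force: [2.8, -0.9, -6.8]
grip_width: 0.13
```

It snapped through. I'll let it settle, then load the seal gently.

```bash
python3 -m jog '[[[0,0,0,0,0],[0,0,0,0,0],[0,0,0,0.03,0],[0,0,0,0,0]]]'
python3 -m jog '[[[0,0,0,0.04,0],[0,0,0,0,0],[0,0,0,0,0]]]'
```

```text
time: 36.17
position: [0.5972, -0.2249, 0.0918]
tool_rot: [-3.129, 0.273, 0.002]
ft_force: [2.2, 0.1, -7.4]
grip_width: 0.132
time: 36.55
position: [0.5977, -0.225, 0.091]
tool_rot: [3.129, -0.273, -0.0]
ft_force: [-0.8, 0.2, -2.4]
grip_width: 0.133
```

```bash
python3 -m jog '[[[0,0,0,0.05,0],[0,0,0,0,0],[0,0,0,0,0]]]'
python3 -m jog '[[[0,0,0,0.05,0],[0,0,0,0,0],[0,0,0,0,0]]]'
```

```text
time: 36.92
position: [0.5981, -0.2252, 0.0908]
tool_rot: [3.129, -0.273, 0.001]
ft_force: [-3.7, 1.6, 6.3]
grip_width: 0.134
time: 37.3
position: [0.5981, -0.2252, 0.0907]
tool_rot: [3.128, -0.273, 0.001]
ft_force: [-8.0, 1.9, 15.0]
grip_width: 0.132
```

15 N at the expected home height. I'll verify the pose and that the force holds steady.

```bash
python3 k.py; python3 -m jog '[[[0,0,0,0,0],[0,0,0,0,0],[0,0,0,0,0],[0,0,0,0,0]]]'
```

```text
t 37.3 pos [ 0.5981 -0.2252  0.0907] head -9.99 tilt [ 0.001 -0.002 -1.   ] q [ 0.78  0.42 -0.59  1.58  0.24  1.21 -1.6 ] F [-8.   1.9 15. ] w 11.5
 units now-axes [-0.001  0.002 -0.482] after-turn axes [-0.001  0.002 -0.482] turn units 0.0
cover top 15004 x [ 9.  41.9] y [-58.4  58.5] z [123.3 125.1 127.7] rect [25.3 -0.1] [ 33.6 118.7] 0.1
bar 587 x [14.7 25. ] y [-5.9  5.6] z [137.9 140.7 142. ] rect [19.6 -0.2] [11.6 10.9] 89.4
time: 37.85
position: [0.598, -0.2252, 0.0907]
tool_rot: [3.128, -0.273, 0.001]
ft_force: [-8.3, 2.5, 15.7]
grip_width: 0.132
```

View pics/k.png

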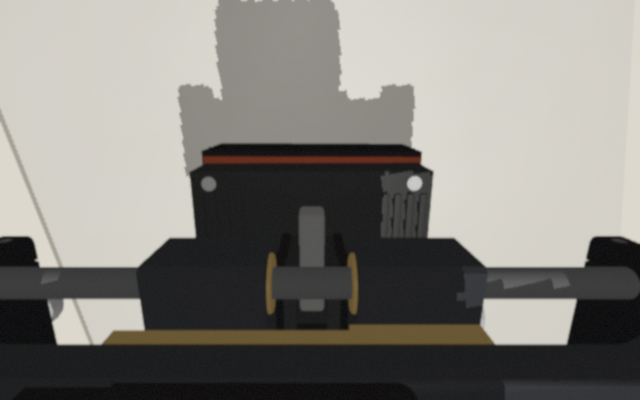

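The view shows the cover square on the deck, with an even strip of red seal at row 160 along its front edge and the bar still in the fingers at (312,255). Its top is at 125.1 mm (home is 125.0), centred to within 0.2 mm, and the force is steady at 15.7 N. I'm handing in.

```bash
python3 -c "
from bench import job
print(job.close_job())"
```

```text
the job is handed in; nothing more can be done
None
```

The module is pressed flush in the socket. The cover is snapped home on the seal, and the arm was still gripping its bar and pressing down with about 15 N when I handed the job in.

**Last checks:**
- **Module:** its top measured 103 mm, level with the rim, before the cover went on.
- **Cover:** its top measured 125.1 mm against 125.0 mm at home. It was centred to about 0.2 mm and square to 0.1°. The force was steady at 15.0 then 15.7 N, at 37.9 s on the clock.

**What failed or disagreed:**
- **Fingertips:** three early grasps closed on nothing. The cameras showed the real fingertips end about 36 mm short of the reported TCP, which contradicts the description. I corrected for this from then on.
- **Side force:** about 8 N sideways on the wrist remained with the final push.
- **Not checked:** I took no last picture of the gauges and tools lying around. No contact with them was felt or intended.

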